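# Clamp the brush keeper and crack its stuck lid

### The arm

A 6-joint arm with a two-finger parallel gripper is mounted at the origin on the work surface. World frame = base frame: x ahead of the robot, y to its left, z up, the work surface at z = 0. Lengths are in mm, angles in rad, forces in N, time in s.
With the tool pointing down it reaches from about 275 to 750 mm from the base axis. Payload 10.2 kg.
Tool frame: the origin (TCP) lies at the centre of the arm's flange, where the gripper is bolted on; the fingertips stand 173 mm ahead of it and the grasp point (between the pads) lies 155 mm ahead of it; z points along the fingers, y is the line along which they close (so a half turn about z gives the same grasp; the last joint's range is limited). The gripper opens to 85 mm and grips with 20 to 120 N. Pads are 22 mm wide; open, the fingers measure 114 mm over their backs; the gripper's body (76 mm by 85 mm) begins 54 mm behind the grasp point. The pads swing forward as they close: fully open they stand 13 mm farther back than shut.
Start: joints at [1.037, 0.313, 1.498, -0, 1.331, -0.223], TCP at [160.569, 499.85, 404.694] pointing down, gripper open.
Joint ranges: [-2.94, 2.94], [-0.97, 2.17], [0.19, 2.56], [-1.23, 4.37], [0.02, 3.11], [-2.88, 2.88]. Speed limits (rad/s): [2.39, 2.39, 3.01, 3.14, 3.14, 3.14].

### API

Orientations are given as a unit quaternion [w, x, y, z].
In Python, from rig import status, capture, camera_info, ticket gives the robot as it stands.
- The arm moves only by the shell command python3 -m crank 'ROWS' [FORCE]. ROWS is JSON, a list of rows, each a list of 7 numbers: the shift along the tool's x, y, z as a fraction of full scale, then the turn, a rotation vector about the tool's x, y, z as a fraction of full scale, then the closure, from 0 (fully open) to 1 (shut). A call has 1 to 12 rows; each row is the pose to reach, as a shift and turn from the pose commanded when the call began, along the tool's axes at that moment; what a row does not reach only later rows make up. Full scale, the value 1, is 0.1 m for a shift and 45 degrees for a turn. A row lasts 1/10 s, in which the tool goes at most 50 mm and 8.59 degrees, less where a joint would pass 70% of its speed; a pose out of reach is approached as far as the arm can. A call with a number of a shift or a turn outside -1 to 1 is refused whole. A call with a gripper value outside its range is refused whole. The fingers move at their own pace and stop on an object; FORCE is the grip in N (left out, the last holds). Time passes only in rows, so rows that repeat a pose let the fingers close. It gives the time, the measured TCP pose, the force, the opening and the grip force at its end, in the units of the state.
- status.sense(): the state, without advancing time (a new reading comes with each control period).
- capture(name): name is "scene" or "side" or "wrist"; returns (picture, depth): 400x640x3 uint8, red, green, blue; 400x640 float32, mm along the optical axis (not along the pixel's ray), 0 where there is no reading.
- camera_info(name): a dict with "K" (3x3 intrinsics, pixels), "D" ([k1, k2, p1, p2, k3] as OpenCV has them; the pictures are not rectified), "camera_from_world" (4x4, takes a point from world to camera coordinates). Camera axes: x right, y up, looking along -z (the intrinsics and any distortion apply to the point x, -y, -z); pixel columns grow to the right and rows downward; lengths in mm; the calibration is good to about 2 mm. A picture is of the moment at which its call begins: read the wrist's pose just before it. camera_info takes no time and is no camera call; for the wrist camera it gives the pose at the moment of the call.
- ticket.finish_job(): hands the job in; it is judged then, once.
The state is a dict: "time_s": time; "joints": joint angles; "dq": joint speeds; "tau": joint torques, N m; "eef_pos": TCP position; "ee_rot": TCP orientation; "force": force on the tool from outside, world axes, zero at the start; "wrist_torque": the same for the moment, N m; "grip_width": opening from 0.0 (shut) to 1.0 (fully open); "grip_force": force on a finger pad.
Only numpy, scipy, OpenCV 4.12 (cv2) and the standard library are available. Lean on these libraries where they do the work, as an engineer would, in place of code of your own. Each camera call takes 0.05 s, during which the arm holds its last target. There are 200 camera calls.

### The job

The lid of the metal brush keeper is stuck tight on its seal and the box must be vented. First slide the clamp's jaw by its upright wooden grip against the box until the box is firmly nipped between both jaws (firmly, not crushed), and leave it clamped; then break the lid free by its bar handle and hold it only slightly open, about a finger's width (15 to 20 mm) at the front edge, never flinging it wide. Finish while still holding the lid there, and leave the tools and workpieces lying around alone.

Things in the scene. Friction and masses are not known exactly. Their poses are not given: they have to be found in the camera images.
- clamp: Fixed bench clamp: dark wooden board 160 (x) by 330 (y) by 18 mm, bolted to the bench. Origin on the bench, mid-width in x, 120 mm from the board's -y end and 210 mm from its +y end; x points away from the robot at yaw 0, z up. The jaw moves along its y axis. The box stands on the board between the jaws, near x = 0, y = 0.
- fixed_jaw: Fixed dark steel jaw at the board's -y end: block 80 (x) by 16 by 32 mm high on the board, its upright face at clamp y = -60 mm looking to +y; a 6 mm thick ledge juts 6 mm from the face, its underside 7 mm above the board, reaching over the box's 5 mm foot flange. Origin at the foot of the face.
- jaw (a joint): Travel of the sliding jaw in m along clamp -y: 0 fully open, grows as it closes, range 0 to 0.080; about 0.062 with the box nipped. It slides with about 6 N of friction and stays where it is left. It first pushes the box up to 10 mm over the board (3 to 7 N more); once the box meets the fixed jaw the force rises sharply. Hold 15 to 25 N on the grip for a moment.
- jaw_grip (a point): In the sliding jaw's wooden grip, an upright post 16 (clamp x) by 22 mm (clamp y), from 38 to 85 mm above the bench: on its axis, 65 mm above the bench, 50 mm out (+y) from the jaw's face. Take it from above, fingers closing along clamp x. Axes parallel to the clamp's.
- jaw_face (a point): On the sliding jaw's face, 3 mm above the board, mid-width (clamp y = 110 mm when joint jaw is 0). The jaw's steel block mirrors the fixed jaw, with the same ledge. Axes parallel to the clamp's.
- fixed_face (a point): On the fixed jaw's face, 3 mm above the board, mid-width. Axes parallel to the clamp's.
- box: Brush keeper: loose bare-metal box, walls 116 (x) by 90 mm (y), 60 mm high, lid hinged on its +x (far) top edge; about 0.7 kg. Foot flange 110 (x) by 108 mm (y), 5 mm thick; the jaws bear on its edges at box y = +54 and -54 mm. Origin: centre of the underside (18 mm above the bench); x towards the hinge, z up. Unclamped, it tips up when the lid is pulled.
- lid (a joint): Lid angle in rad: 0 shut, grows as the front (-x) edge rises, range 0 to 0.7. The front edge rises 122 mm times the angle: a finger's width is 0.12 to 0.17 rad. A bead at its front edge sticks under the box's rubber seal: lifting the bar meets a peak of 12 to 20 N at about 0.02 rad, then the pull falls within 0.04 rad to the lid's weight (about 1 N). Let go, the lid drops to 0.06 or less.
- lid_bar (a point): Middle of the lid's bar handle: round steel bar 10 mm thick along box y, 64 mm between its two posts, 34 mm above the lid's underside (28 above its top, 112 above the bench when shut), 107 mm in front of the hinge line. Take it from above, fingers closing along box x. Axes are the lid's: at 0 parallel to the box's.
- lid_hinge (a point): Point on the lid's hinge line, at the box's +x top edge, mid-width, 60 mm above the box's underside. The lid turns about the box's y axis here.
- lid_edge (a point): Middle of the lid's front lower edge, 122 mm from the hinge line.
- gouge_a: Bystander: carving gouge with a mid-brown wooden handle, 210 mm long, lying in front of the clamp; origin on the bench at the joint of handle and blade, blade along +x.
- gouge_b: Bystander: carving gouge with a dark handle, 250 mm long, on the bench to the robot's right; same origin.
- gouge_c: Bystander: carving gouge with a pale handle, 250 mm long, on the bench to the robot's right; same origin.
- glue: Bystander: white glue bottle, 44 mm diameter, 120 mm high, standing behind the clamp; origin at the centre of its underside.
- medallion: Bystander: round openwork carving, 120 mm diameter, 13 mm thick, lying to the robot's left; origin at the centre of its underside.
- mallet: Bystander: carver's round wooden mallet, 240 mm long, 72 mm thick, lying to the robot's left; origin on the bench under the joint of head and handle.
- stock: Bystander: pale wood block 100 by 60 by 22 mm lying behind the clamp; origin at the centre of its underside.
Things that resemble listed ones, but are neither listed nor needed, are in the scene too. Leave any green or turquoise look-alike of the box alone.

How it is judged:
By the outcome, as a careful person would: the job done as asked, in the order asked, and still so for the second after the job is handed in, while the arm keeps its last pose, push and grip.
It also fails if it takes over 48 s, if anything falls off the work surface, if the arm or the gripper's body presses on something with over 40 N, if the wrist force passes 120 N, or if a joint passes its speed limit or range.

## Working session

There is one attempt and no reset: what is moved stays moved. The work goes in short steps, Python scripts to look and compute and a shell command to move; the robot and the scene stay as the last step left them, time stands still between calls to the robot, and variables do not carry over. Pictures are saved under pics/ and viewed, at most 10 in all, crops included, and the job is handed in when it is done.

```bash
ls; mkdir -p pics; cat > h.py <<'E'
import numpy as np, cv2
from rig import status, capture, camera_info
def grab(n):
    i=camera_info(n); p,d=capture(n); return p,d,i
def ray(i,uv):
    uv=np.array(uv,float).reshape(-1,1,2)
    x=cv2.undistortPoints(uv,np.array(i["K"],float),np.array(i["D"],float)).reshape(-1,2)
    M=np.array(i["camera_from_world"]); R,t=M[:3,:3],M[:3,3]
    d=np.c_[x[:,0],-x[:,1],-np.ones(len(x))]@R
    return -R.T@t,d
def plane(i,uv,z):
    o,d=ray(i,uv); return o+d*((z-o[2])/d[:,2])[:,None]
def cloud(i,dep):
    v,u=np.mgrid[0:400,0:640]; o,d=ray(i,np.c_[u.ravel(),v.ravel()])
    return (o+d*dep.ravel()[:,None]).reshape(400,640,3)
E
python3 - <<'E'
from h import *
for n in("scene","side"):
    p,d,i=grab(n); np.savez(f"{n}0.npz",p=p,d=d); cv2.imwrite(f"pics/{n}0.png",p[:,:,::-1])
    print(n,np.round(ray(i,[320,200]),2))
s=status.sense();print(s)
E
```

```text
picsTraceback (most recent call last):
  File "<stdin>", line 4, in <module>
    return _wrapfunc(a, 'round', decimals=decimals, out=out)
    return _wrapit(obj, method, *args, **kwds)
    conv = _array_converter(obj)
ValueError: setting an array element with a sequence. The requested array has an inhomogeneous shape after 1 dimensions. The detected shape was (2,) + inhomogeneous part.
```

```bash
python3 - <<'E'
from h import *
for n in("scene","side"):
    p,d,i=grab(n); np.savez(f"{n}0.npz",p=p,d=d); cv2.imwrite(f"pics/{n}0.png",p[:,:,::-1])
    o,r=ray(i,[320,200]);print(n,o,r,(d>0).mean())
s=status.sense();print(s)
E
```

```text
scene [1071.32324189 -524.3607922  1185.20796722] [[-0.42825929  0.39827146 -0.81125734]] 0.99585546875
side [ 186.0773581  -851.86075918  811.98333197] [[ 0.26913914  0.74956189 -0.60502148]] 0.99615625
{'time_s': 0.15, 'joints': array([ 1.03659443e+00,  3.13333829e-01,  1.49826281e+00,  1.93637093e-06,
        1.33096848e+00, -2.23381859e-01]), 'dq': array([ 0.00066011, -0.00183793, -0.0040241 , -0.00047175,  0.00073966,
        0.0020839 ]), 'tau': array([ 1.75387995e-03, -4.12374508e+01, -2.59799266e+01, -1.51712270e-04,
        3.22986707e-03,  2.28057206e-05]), 'eef_pos': array([160.55657899, 499.823394  , 404.26003462]), 'ee_rot': array([-1.80680676e-04,  1.54785401e-01,  9.87947996e-01, -4.51414330e-04]), 'force': array([-0.19687593,  0.29497448,  0.56828627]), 'wrist_torque': array([ 0.00344273, -0.04410764,  0.03698164]), 'grip_force': 0.0, 'grip_width': 0.9947898201742946}
```

View pics/scene0.png

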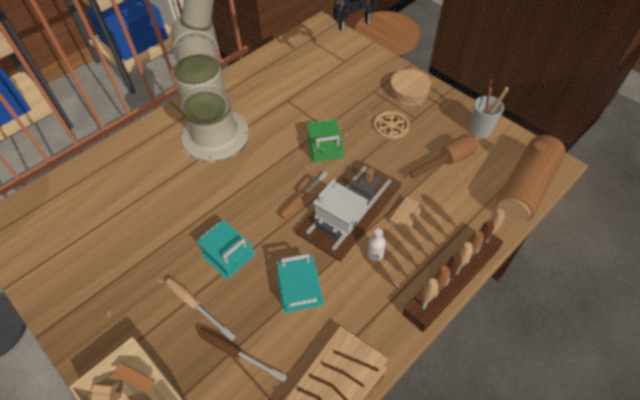

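View pics/side0.png

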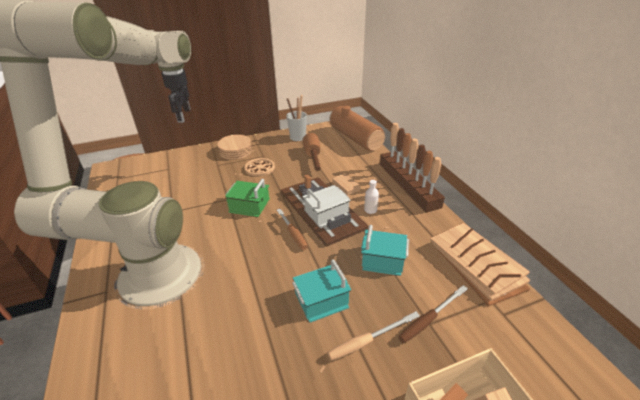

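The grey metal box is at (340,208) in scene and (325,204) in side, standing on the dark clamp board, with the wooden grip at (370,174) and (308,180). The other candidates are green (325,140) and turquoise (226,248) and (299,282). They are coloured look-alikes off the clamp, so the grey one fits. I'll confirm it in an enlarged crop.

```bash
python3 - <<'E'
from h import *
a=np.load("scene0.npz")["p"][155:265,285:415]; b=np.load("side0.npz")["p"][155:265,260:390]
c=np.hstack([cv2.resize(x,(400,338),interpolation=cv2.INTER_CUBIC) for x in(a,b)])
cv2.imwrite("pics/crop0.png",c[:,:,::-1])
for n in("scene","side"):
    f=np.load(f"{n}0.npz"); i=camera_info(n); P=cloud(i,f["d"]); h=cv2.cvtColor(f["p"],cv2.COLOR_RGB2HSV)
    reg=(P[...,0]>250)&(P[...,0]<800)&(abs(P[...,1])<400)
    m=reg&(h[...,1]<50)&(P[...,2]>70)&(P[...,2]<130)
    k,l,s,c=cv2.connectedComponentsWithStats(m.astype(np.uint8))
    for j in range(1,k):
        if s[j,4]>60:
            q=P[l==j]; print(n,s[j],np.round(np.median(q,0)),np.round(np.percentile(q,[2,98],0)))
E
```

```text
scene [316 136  23  11 101] [345. 190.  94.] [[326. 159.  71.]
 [367. 217. 102.]]
scene [ 313  179   55   46 1353] [536.  50.  83.] [[481.   2.  76.]
 [598. 102. 115.]]
scene [369 229  16  20 215] [694.  27.  87.] [[677.  13.  71.]
 [709.  47. 121.]]
scene [223 239  23  24 136] [ 447. -257.   95.] [[ 440. -291.   72.]
 [ 451. -221.  101.]]
scene [281 254  29  13 136] [ 580. -163.   95.] [[ 559. -193.   73.]
 [ 602. -134.  101.]]
side [254 179  11  19  71] [340. 186.  96.] [[321. 158.  73.]
 [364. 216. 103.]]
side [366 180  12  19 147] [683.  26.  87.] [[666.  13.  71.]
 [701.  40. 122.]]
side [303 185  47  29 836] [525.  43.  85.] [[467.   1.  71.]
 [593. 102. 118.]]
side [366 225   6  25  80] [ 569. -175.   98.] [[ 556. -194.   71.]
 [ 597. -139.  102.]]
side [331 260  14  28 119] [ 442. -259.   98.] [[ 437. -292.   71.]
 [ 447. -223.  102.]]
```

View pics/crop0.png

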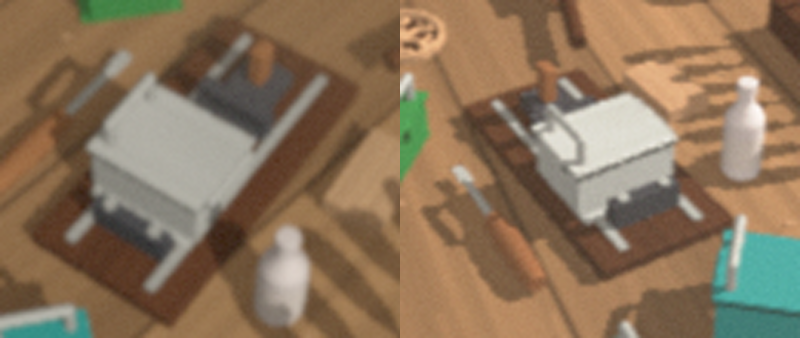

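The crop confirms it: a grey box on the clamp with its bar at the near (-x) side, and the orange-brown grip upright behind the sliding jaw (crop 262,62 in scene and 547,80 in side). Next I'll get coarse poses from the depth.

```bash
python3 - <<'E'
from h import *
for n in("scene","side"):
    f=np.load(f"{n}0.npz"); i=camera_info(n); P=cloud(i,f["d"]); h=cv2.cvtColor(f["p"],cv2.COLOR_RGB2HSV)
    X,Y,Z=P[...,0],P[...,1],P[...,2]
    reg=(X>440)&(X<640)&(Y>-30)&(Y<260)
    m=reg&(Z>74)&(Z<92)&(Y<115)&(h[...,1]<60); r=cv2.minAreaRect(P[m][:,:2].astype(np.float32)); print(n,"box",r)
    b=reg&(Z>98)&(Z<120)&(Y<115); print("bar",np.round(np.median(P[b],0)),np.round(np.percentile(P[b],[2,98],0)))
    g=reg&(Z>48)&(Z<95)&(Y>110)&(h[...,1]>80); print("grip",g.sum(),np.round(np.median(P[g],0)),np.round(np.percentile(P[g],[2,98],0)))
    e=(X>400)&(X<680)&(Y>-150)&(Y<300)&(Z>10)&(Z<26)&(h[...,2]<125)
    k,l,s,c=cv2.connectedComponentsWithStats(e.astype(np.uint8)); j=1+s[1:,4].argmax(); print("board",cv2.minAreaRect(P[l==j][:,:2].astype(np.float32)))
s=status.sense(); from scipy.spatial.transform import Rotation as R
q=s["ee_rot"]; M=R.from_quat(q,scalar_first=True).as_matrix(); print(M.round(3))
w=camera_info("wrist"); o,d=ray(w,[[320,200],[340,200]]);print(o,d)
E
```

```text
scene box ((534.542724609375, 53.538856506347656), (131.29824829101562, 98.32018280029297), 9.99046516418457)
bar [489.  42. 113.] [[481.   9. 102.]
 [498.  78. 119.]]
grip 85 [522. 189.  76.] [[509. 182.  49.]
 [526. 205.  86.]]
board ((533.2437133789062, 96.8106689453125), (161.31492614746094, 334.09356689453125), 8.874028205871582)
side box ((530.8660888671875, 53.52664566040039), (132.95396423339844, 99.32489013671875), 9.536162376403809)
bar [485.  41. 116.] [[475.   9.  99.]
 [493.  77. 119.]]
grip 70 [511. 188.  70.] [[506. 183.  49.]
 [523. 204.  88.]]
board ((530.1525268554688, 94.75553131103516), (161.05862426757812, 328.8761901855469), 9.079745292663574)
[[-0.952  0.306 -0.   ]
 [ 0.306  0.952 -0.001]
 [ 0.    -0.001 -1.   ]]
[ 88.01645526 523.7025879  371.87602063] [[ 0.27792051 -0.09056028 -0.95633392]
 [ 0.29665717 -0.03224892 -0.9563841 ]]
```

The box measurements give a clamp yaw of about +9°, the origin near (539,52), the grip near (515,192) and the bar near (487,42). I'll move over the grip at height.

```bash
python3 -m crank '[[-0.4,-0.17,0,0,0,0,0],[-0.8,-0.34,0,0,0,0,0],[-1,-0.43,0,0,0,0,0]]'; python3 -m crank '[[-0.4,-0.17,0,0,0,0,0],[-0.8,-0.34,0,0,0,0,0],[-1,-0.43,0,0,0,0,0]]'; python3 -m crank '[[-0.4,-0.17,0,0,0,0.18,0],[-0.8,-0.34,0,0,0,0.36,0],[-1,-0.43,0,0,0,0.54,0],[-1,-0.43,0,0,0,0.72,0],[-1,-0.43,0,0,0,0.9,0],[-1,-0.43,0,0,0,0.9,0]]'
```

```text
time_s: 0.45
eef_pos: [244.2, 426.8, 404.5]
ee_rot: [0.0, 0.155, 0.988, -0.0]
force: [0.9, 0.4, -0.1]
grip_width: 1.003
grip_force: 0.0
time_s: 0.75
eef_pos: [326.5, 355.0, 404.5]
ee_rot: [0.0, 0.156, 0.988, -0.0]
force: [-0.9, 0.9, 0.2]
grip_width: 1.0
grip_force: 0.0
time_s: 1.35
eef_pos: [406.8, 285.1, 404.5]
ee_rot: [-0.0, 0.488, 0.873, -0.0]
force: [-1.0, 0.4, -0.7]
grip_width: 1.004
grip_force: 0.0
```

```bash
cat >> h.py <<'E'
from scipy.spatial.transform import Rotation as R
def to_tool(target,yaw=None):
    s=status.sense(); M=R.from_quat(s["ee_rot"],scalar_first=True).as_matrix()
    print("tcp",s["eef_pos"].round(1),"shift(full scale)",(M.T@(np.array(target)-s["eef_pos"])/100).round(3))
    if yaw is not None: # desired tool y direction angle, tool straight down
        y=np.array([np.cos(yaw),np.sin(yaw),0]); z=np.array([0,0,-1.]); D=np.c_[np.cross(y,z),y,z]
        print("turn",(R.from_matrix(M.T@D).as_rotvec()/np.radians(45)).round(3))
    print("t",s["time_s"],"F",s["force"].round(1))
E
python3 -c "
from h import *
to_tool([515,195,404],np.radians(9))"
```

```text
tcp [406.8 285.1 404.5] shift(full scale) [-1.334  0.449  0.004]
turn [-0.001 -0.     0.502]
t 1.35 F [-1.   0.4 -0.7]
```

```bash
python3 -m crank '[[-0.4,0.13,0,0,0,0.18,0],[-0.8,0.27,0,0,0,0.36,0],[-1,0.35,0,0,0,0.5,0],[-1,0.35,0,0,0,0.5,0]]'
cat > look.py <<'E'
import sys
from h import *
p,d,i=grab("wrist"); n=sys.argv[1]; np.savez(n+".npz",p=p,d=d,K=i["K"],D=i["D"],camera_from_world=i["camera_from_world"])
cv2.imwrite(f"pics/{n}.png",p[:,:,::-1])
s=status.sense(); print(s["eef_pos"].round(1))
E
python3 look.py w1
```

```text
time_s: 1.75
eef_pos: [490.6, 217.1, 404.1]
ee_rot: [-0.0, 0.648, 0.761, -0.0]
force: [-0.3, 1.0, 0.2]
grip_width: 1.001
grip_force: 0.0
[489.5 218.2 404.2]
```

View pics/w1.png

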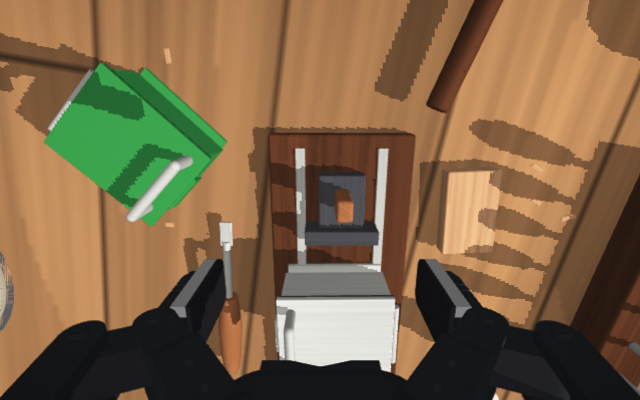

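The wrist view shows the grip top at (344,207), the jaw at (341,235), the board's +y edge on row 133 and the bar at (290,335). The fingers straddle x, as wanted. I'll move a little for the second view, then triangulate.

```bash
python3 -m crank '[[-0.4,0.2,0,0,0,0,0],[-0.8,0.2,0,0,0,0,0],[-0.8,0.2,0,0,0,0,0],[-0.8,0.2,0,0,0,0,0]]'; python3 look.py w2
cat > meas.py <<'E'
from h import *
import sys
def blobs(n):
    f=np.load(n+".npz"); i={k:f[k] for k in("K","D","camera_from_world")}; P=cloud(i,f["d"]); h=cv2.cvtColor(f["p"],cv2.COLOR_RGB2HSV); X,Y,Z=np.moveaxis(P,2,0)
    out={}
    t=(Z>79)&(Z<91)&(X>470)&(X<560)&(Y>115)&(Y<240)&(h[...,1]>90)
    out["grip"]=t
    out["bar"]=(Z>105)&(Z<122)&(X>440)&(X<540)&(Y>-20)&(Y<110)
    b=(Z>9)&(Z<27)&(X>400)&(X<680)&(Y>-150)&(Y<300)&(h[...,2]<130)
    k,l,s,c=cv2.connectedComponentsWithStats(b.astype(np.uint8)); b=l==1+s[1:,4].argmax()
    return f,i,P,h,out,b
if __name__=="__main__":
  C={}
  for n in sys.argv[1:]:
    f,i,P,h,out,b=blobs(n)
    for k,m in out.items():
        if m.sum()<20: continue
        k_,l,s,c=cv2.connectedComponentsWithStats(m.astype(np.uint8)); j=1+s[1:,4].argmax(); m=l==j
        v,u=np.nonzero(m); ctr,sz,an=cv2.minAreaRect(np.c_[u,v].astype(np.float32))
        C.setdefault(k,[]).append((i,ctr)); r=cv2.minAreaRect(P[m][:,:2].astype(np.float32))
        print(n,k,m.sum(),np.round(ctr,1),"med",np.median(P[m],0).round(1),"rect",np.round(r[0],1),np.round(r[1],1),round(r[2],1))
    print(n,"board",cv2.minAreaRect(P[b][:,:2].astype(np.float32)),np.median(P[b][:,2]))
    X,Y,Z=np.moveaxis(P,2,0)
    m=(Z>42)&(Z<58)&(X>440)&(X<600)&(Y>90)&(Y<190)&(h[...,1]<90); r=cv2.minAreaRect(P[m][:,:2].astype(np.float32)); print(n,"jaw top",m.sum(),r,np.median(P[m][:,2]))
    m=(Z>80)&(Z<90)&(X>440)&(X<640)&(Y>-30)&(Y<105)&(h[...,1]<60); r=cv2.minAreaRect(P[m][:,:2].astype(np.float32)); print(n,"lid",m.sum(),r)
  for k,L in C.items():
    if len(L)<2: continue
    A=np.zeros((3,3));bb=np.zeros(3);
    rs=[ray(i,c) for i,c in L]
    for o,d in rs:
        d=d[0]/np.linalg.norm(d); Q=np.eye(3)-np.outer(d,d); A+=Q; bb+=Q@o
    x=np.linalg.solve(A,bb); print("TRI",k,x.round(1))
E
python3 meas.py w1 w2
```

```text
time_s: 2.2
eef_pos: [521.0, 143.4, 404.8]
ee_rot: [-0.0, 0.647, 0.762, 0.0]
force: [-0.4, 1.1, -0.5]
grip_width: 0.999
grip_force: 0.0
[520.9 143.9 404.9]
w1 grip 369 [344.5 211. ] med [516.3 198.5  83.2] rect [516.7 197.6] [15.7 21.9] 6.0
w1 bar 366 [289. 342.] med [483.7  70.6 114.3] rect [483.9  66.4] [ 9.8 37.8] 8.7
w1 board ((526.4669799804688, 136.47576904296875), (160.2548370361328, 254.44935607910156), 9.003010749816895) 16.49806230797958
w1 jaw top 1966 ((520.7702026367188, 131.04652404785156), (116.07352447509766, 65.25605010986328), 9.488235473632812) 48.5493534443076
w1 lid 6853 ((533.2393798828125, 61.53897476196289), (133.3286590576172, 86.53605651855469), 2.3238842487335205)
w2 grip 447 [325.5 127.5] med [516.5 197.4  83.1] rect [516.5 196.9] [15.  21.6] 9.7
w2 bar 809 [266.8 287. ] med [487.   53.  114.4] rect [487.1  48.5] [10.1 73.3] 9.9
w2 board ((532.4716796875, 98.87413024902344), (160.17193603515625, 330.0479431152344), 9.087695121765137) 16.468241061412527
w2 jaw top 1900 ((520.518310546875, 131.10800170898438), (115.26387023925781, 64.54618072509766), 9.755314826965332) 48.443821675488095
w2 lid 9658 ((534.8440551757812, 55.91611099243164), (127.29704284667969, 96.56388092041016), 9.439129829406738)
TRI grip [516.6 196.9  78.8]
TRI bar [483.3   9.3  45. ]
```

Grip: (516.5,197). Clamp yaw 9.1°, origin about (539.6,54.5). The jaw is at about 0.016, so about 46 mm is left to the nip. I'll descend with the grasp point at z = 66.

```bash
python3 -c "
from h import *
to_tool([516.5,197,221],np.radians(9.09))"
```

```text
tcp [520.9 143.9 404.9] shift(full scale) [0.53  0.043 1.839]
turn [ 0.    -0.001  0.007]
t 2.25 F [ 0.7  0.6 -0.2]
```

```bash
python3 -m crank '[[0.4,0.04,0.2,0,0,0.007,0.2],[0.53,0.04,0.5,0,0,0.007,0.2],[0.53,0.04,0.9,0,0,0.007,0.2],[0.53,0.04,0.95,0,0,0.007,0.2],[0.53,0.04,0.95,0,0,0.007,0.2]]'; python3 -c "
from h import *
to_tool([516.5,197,221],np.radians(9.09))"
```

```text
time_s: 2.75
eef_pos: [516.8, 196.6, 309.9]
ee_rot: [-0.0, 0.649, 0.76, -0.0]
force: [-0.3, 0.2, 0.2]
grip_width: 0.801
grip_force: 0.0
tcp [516.8 196.6 309.9] shift(full scale) [ 0.004 -0.001  0.889]
turn [-0.001 -0.    -0.002]
t 2.75 F [-0.3  0.2  0.2]
```

```bash
python3 -m crank '[[0,0,0.4,0,0,0,0.2],[0,0,0.7,0,0,0,0.2],[0,0,0.89,0,0,0,0.2],[0,0,0.89,0,0,0,0.2]]'; python3 -m crank '[[0,0,0,0,0,0,1],[0,0,0,0,0,0,1],[0,0,0,0,0,0,1],[0,0,0,0,0,0,1],[0,0,0,0,0,0,1],[0,0,0,0,0,0,1]]' 80
```

```text
time_s: 3.15
eef_pos: [517.2, 195.9, 220.7]
ee_rot: [-0.0, 0.65, 0.76, -0.0]
force: [0.2, 0.4, -0.1]
grip_width: 0.796
grip_force: 0.0
time_s: 3.75
eef_pos: [517.0, 195.8, 222.0]
ee_rot: [0.0, 0.65, 0.76, 0.0]
force: [-5.5, -2.0, 9.3]
grip_width: 0.175
grip_force: 78.2
```

The grip is held (about 15 mm opening, 78 N). Now I'll slide the jaw along -tool x.

```bash
python3 -m crank '[[-0.04,0,0,0,0,0,1],[-0.1,0,0,0,0,0,1],[-0.16,0,0,0,0,0,1],[-0.22,0,0,0,0,0,1],[-0.28,0,0,0,0,0,1],[-0.34,0,0,0,0,0,1],[-0.34,0,0,0,0,0,1]]';  python3 -m crank '[[-0.02,0,0,0,0,0,1],[-0.04,0,0,0,0,0,1],[-0.06,0,0,0,0,0,1],[-0.06,0,0,0,0,0,1]]'
```

```text
time_s: 4.45
eef_pos: [522.3, 162.1, 222.0]
ee_rot: [0.0, 0.65, 0.76, 0.0]
force: [-6.4, -1.5, 9.0]
grip_width: 0.178
grip_force: 78.2
time_s: 4.85
eef_pos: [523.1, 156.9, 222.0]
ee_rot: [-0.0, 0.65, 0.76, 0.001]
force: [-4.7, 5.7, 8.3]
grip_width: 0.176
grip_force: 78.3
```

```bash
python3 -m crank '[[-0.01,0,0,0,0,0,1],[-0.02,0,0,0,0,0,1],[-0.03,0,0,0,0,0,1]]';  python3 -m crank '[[-0.01,0,0,0,0,0,1],[-0.02,0,0,0,0,0,1]]'; python3 -m crank '[[-0.01,0,0,0,0,0,1],[-0.01,0,0,0,0,0,1]]'
```

```text
time_s: 5.15
eef_pos: [523.5, 154.3, 222.1]
ee_rot: [-0.001, 0.65, 0.76, 0.001]
force: [-5.7, 8.2, 9.4]
grip_width: 0.179
grip_force: 78.3
time_s: 5.35
eef_pos: [523.8, 152.4, 222.0]
ee_rot: [-0.001, 0.65, 0.76, 0.001]
force: [-5.9, 8.8, 8.9]
grip_width: 0.178
grip_force: 78.3
time_s: 5.55
eef_pos: [523.9, 151.3, 222.1]
ee_rot: [-0.0, 0.65, 0.76, 0.001]
force: [-5.5, 8.1, 9.5]
grip_width: 0.175
grip_force: 78.3
```

```bash
python3 -m crank '[[-0.01,0,0,0,0,0,1],[-0.01,0,0,0,0,0,1]]';  python3 -m crank '[[-0.01,0,0,0,0,0,1],[-0.01,0,0,0,0,0,1]]'; python3 -m crank '[[-0.005,0,0,0,0,0,1],[-0.01,0,0,0,0,0,1]]'
```

```text
time_s: 5.75
eef_pos: [524.1, 150.3, 222.0]
ee_rot: [-0.0, 0.65, 0.76, 0.001]
force: [-4.9, 8.1, 9.2]
grip_width: 0.175
grip_force: 78.3
time_s: 5.95
eef_pos: [524.2, 149.6, 222.0]
ee_rot: [-0.001, 0.65, 0.76, 0.001]
force: [-5.4, 10.2, 9.9]
grip_width: 0.176
grip_force: 78.3
time_s: 6.15
eef_pos: [524.2, 149.2, 222.1]
ee_rot: [-0.001, 0.65, 0.76, 0.002]
force: [-5.4, 19.3, 9.8]
grip_width: 0.18
grip_force: 78.3
```

The contact force is about 20 N and rising sharply, so the box is nipped. I'll hold there.

```bash
python3 -m crank '[[0,0,0,0,0,0,1],[0,0,0,0,0,0,1],[0,0,0,0,0,0,1],[0,0,0,0,0,0,1]]'; python3 -m crank '[[0,0,0,0,0,0,1],[0,0,0,0,0,0,1],[0,0,0,0,0,0,1],[0,0,0,0,0,0,1],[0,0,0,0,0,0,1]]'
```

```text
time_s: 6.55
eef_pos: [524.2, 149.3, 222.1]
ee_rot: [-0.001, 0.65, 0.76, 0.002]
force: [-5.4, 16.6, 9.7]
grip_width: 0.175
grip_force: 78.2
time_s: 7.05
eef_pos: [524.2, 149.3, 222.1]
ee_rot: [-0.001, 0.65, 0.76, 0.002]
force: [-5.8, 16.0, 8.9]
grip_width: 0.178
grip_force: 78.2
```

```bash
python3 -m crank '[[-0.002,0,0,0,0,0,1],[-0.004,0,0,0,0,0,1],[-0.004,0,0,0,0,0,1],[-0.004,0,0,0,0,0,1],[-0.004,0,0,0,0,0,1],[-0.004,0,0,0,0,0,1]]'
```

```text
time_s: 7.65
eef_pos: [524.2, 149.2, 222.1]
ee_rot: [-0.001, 0.65, 0.76, 0.002]
force: [-6.4, 19.6, 9.0]
grip_width: 0.172
grip_force: 78.3
```

```bash
python3 -m crank '[[0,0,0,0,0,0,0.3],[0,0,0,0,0,0,0.3],[0,0,0,0,0,0,0.3],[0,0,0,0,0,0,0.3]]';python3 -m crank '[[0,0,-0.2,0,0,0,0.3],[0,0,-0.5,0,0,0,0.3],[0,0,-0.9,0,0,0,0.3],[0,0,-1,0,0,0,0.3],[0,0,-1,0,0,0,0.3]]'; python3 -m crank '[[0,0,-0.3,0,0,0,0],[-0.3,0.1,-0.7,0,0,0,0],[-0.5,0.1,-0.7,0,0,0,0],[-0.5,0.1,-0.7,0,0,0,0]]'; python3 look.py w3; python3 -m crank '[[-0.3,0,0,0,0,0,0],[-0.3,0,0,0,0,0,0],[-0.3,0,0,0,0,0,0]]'; python3 look.py w4; python3 meas.py w3 w4
```

```text
time_s: 8.05
eef_pos: [524.8, 146.7, 220.8]
ee_rot: [0.0, 0.65, 0.76, -0.0]
force: [-0.5, 0.6, 0.9]
grip_width: 0.7
grip_force: 0.0
time_s: 8.55
eef_pos: [524.9, 146.8, 322.0]
ee_rot: [0.001, 0.65, 0.76, 0.001]
force: [0.1, 1.4, -0.3]
grip_width: 0.7
grip_force: 0.0
time_s: 8.95
eef_pos: [542.8, 97.2, 389.6]
ee_rot: [-0.0, 0.651, 0.759, -0.001]
force: [-0.2, 0.4, -0.4]
grip_width: 1.001
grip_force: 0.0
[542.4  98.3 388.9]
time_s: 9.3
eef_pos: [546.8, 69.9, 389.3]
ee_rot: [-0.001, 0.65, 0.76, -0.001]
force: [-0.6, -0.4, 0.5]
grip_width: 0.998
grip_force: 0.0
[546.7  70.3 389.6]
w3 grip 518 [308.5 125. ] med [524.  151.9  83. ] rect [523.9 151.5] [15.9 21.1] 8.6
w3 bar 1001 [245.  253.6] med [487.8  44.9 114.4] rect [487.5  41.5] [10.4 72.8] 9.6
w3 board ((532.18212890625, 97.83326721191406), (160.87118530273438, 326.1185302734375), 9.062235832214355) 16.427325132707324
w3 jaw top 1707 ((533.7778930664062, 107.28582763671875), (71.83006286621094, 80.47148132324219), 45.501766204833984) 48.45139692398925
w3 lid 12021 ((535.3335571289062, 47.76606750488281), (126.73975372314453, 97.03218078613281), 8.94944953918457)
w4 grip 540 [308.5  90. ] med [523.9 151.6  83.1] rect [523.5 151.6] [15.3 21.3] 8.7
w4 bar 1097 [243.5 223.5] med [487.8  44.6 114.4] rect [487.5  40.6] [10.5 73.5] 8.7
w4 board ((534.4196166992188, 83.52635192871094), (161.16502380371094, 298.84320068359375), 8.954863548278809) 16.428529422362487
w4 jaw top 1716 ((537.1381225585938, 106.1784896850586), (91.60116577148438, 25.46537971496582), 8.985427856445312) 48.37429530448645
w4 lid 12987 ((535.380859375, 47.7642822265625), (126.8917465209961, 96.76810455322266), 8.924487113952637)
TRI grip [523.8 151.7  82. ]
TRI bar [486.6  40.3 106.3]
```

View pics/w4.png

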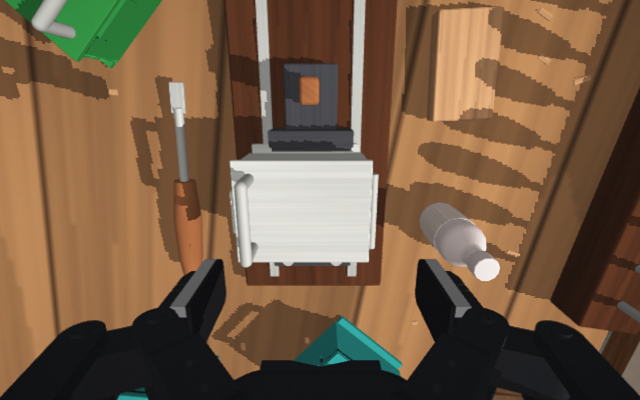

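After clamping, the grip has moved 46 mm, so the jaw is at about 0.062. The view shows the jaw at (310,138) bearing on the box, and the bar upright in the picture at (244,222). From two wrist views the bar is at (487.5,41), with its top at about z 116.

```bash
python3 -c "
from h import *
to_tool([487.5,41,310],np.radians(9))"
```

```text
tcp [546.7  70.3 389.6] shift(full scale) [-0.198 -0.629  0.797]
turn [-0.002 -0.001 -0.002]
t 9.35 F [-0.6  0.2 -0. ]
```

```bash
python3 -m crank '[[-0.1,-0.4,0.1,0,0,0,0.4],[-0.2,-0.63,0.4,0,0,0,0.4],[-0.2,-0.63,0.8,0,0,0,0.4],[-0.2,-0.63,0.8,0,0,0,0.4],[-0.2,-0.63,0.8,0,0,0,0.4]]'; python3 -c "
from h import *
to_tool([487.5,41,267.5],np.radians(9))"; python3 look.py w5; python3 meas.py w5
```

```text
time_s: 9.85
eef_pos: [488.1, 40.6, 311.3]
ee_rot: [-0.0, 0.65, 0.76, -0.0]
force: [0.8, -0.6, 0.3]
grip_width: 0.602
grip_force: 0.0
tcp [488.1  40.6 311.3] shift(full scale) [ 0.005 -0.006  0.438]
turn [-0.    -0.    -0.002]
t 9.85 F [ 0.8 -0.6  0.3]
[488.4  40.5 312.1]
w5 grip 1246 [415.1  47.6] med [522.8 151.2  83.1] rect [523.6 151.3] [16.2 22.1] 8.8
w5 bar 2157 [319.  238.5] med [486.6  44.9 114.5] rect [487.  41.] [ 9.9 73.1] 9.3
w5 board ((537.4044189453125, 63.51384735107422), (159.53358459472656, 258.8049011230469), 8.89031982421875) 16.421790855372194
w5 jaw top 3079 ((534.912109375, 117.56388854980469), (91.3564453125, 48.20689392089844), 8.746380805969238) 48.40856545062749
w5 lid 23317 ((534.4127807617188, 47.70661163330078), (127.3233413696289, 96.55924224853516), 9.039192199707031)
```

View pics/w5.png

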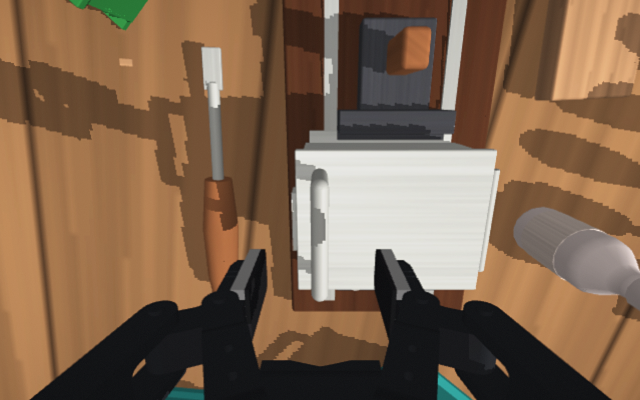

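The bar (319,238) lies midway between the fingertips (250 and 390). I'll descend 43 mm (y trim -1 mm) and close gently.

```bash
python3 -m crank '[[0,-0.01,0.2,0,0,0,0.4],[0,-0.01,0.35,0,0,0,0.5],[0,-0.01,0.43,0,0,0,0.5],[0,-0.01,0.43,0,0,0,0.5]]'; python3 -m crank '[[0,0,0,0,0,0,1],[0,0,0,0,0,0,1],[0,0,0,0,0,0,1],[0,0,0,0,0,0,1],[0,0,0,0,0,0,1],[0,0,0,0,0,0,1]]' 50
```

```text
time_s: 10.3
eef_pos: [487.1, 40.1, 268.1]
ee_rot: [0.0, 0.65, 0.76, 0.0]
force: [0.1, -0.9, -0.0]
grip_width: 0.5
grip_force: 0.0
time_s: 10.9
eef_pos: [487.1, 39.8, 268.6]
ee_rot: [0.001, 0.65, 0.76, 0.001]
force: [-0.3, 1.1, 7.0]
grip_width: 0.095
grip_force: 49.0
```

```bash
python3 -m crank '[[0,0.003,-0.008,0,0,0,1],[0,0.006,-0.016,0,0,0,1],[0,0.008,-0.022,0,0,0,1],[0,0.01,-0.028,0,0,0,1]]'; python3 -m crank '[[0,0.002,-0.006,0,0,0,1],[0,0.004,-0.012,0,0,0,1],[0,0.006,-0.018,0,0,0,1]]'
```

```text
time_s: 11.3
eef_pos: [487.8, 39.9, 270.1]
ee_rot: [-0.0, 0.65, 0.76, -0.0]
force: [5.0, -0.4, -8.9]
grip_width: 0.099
grip_force: 48.5
time_s: 11.6
eef_pos: [488.1, 40.1, 271.8]
ee_rot: [-0.001, 0.65, 0.76, -0.0]
force: [3.4, 0.3, -10.7]
grip_width: 0.096
grip_force: 48.5
```

```bash
python3 -m crank '[[0,0.004,-0.01,0,0,0,1],[0,0.008,-0.02,0,0,0,1],[0,0.012,-0.03,0,0,0,1],[0,0.016,-0.04,0,0,0,1]]'; python3 -m crank '[[0,0.005,-0.012,0,0,0,1],[0,0.01,-0.025,0,0,0,1],[0,0.015,-0.037,0,0,0,1],[0,0.02,-0.05,0,0,0,1],[0,0.02,-0.05,0,0,0,1]]'; python3 look.py w6; python3 meas.py w6; python3 - <<'E'
from h import *
p,d,i=grab("side"); P=cloud(i,d); f=np.load("side0.npz"); 
a=p[130:260,240:400]; cv2.imwrite("pics/side1.png",cv2.resize(a,(800,600) if 0 else (738,600),interpolation=cv2.INTER_CUBIC)[:,:,::-1])
E
```

```text
time_s: 12.0
eef_pos: [489.8, 40.3, 276.8]
ee_rot: [-0.0, 0.65, 0.76, -0.0]
force: [-1.5, -0.8, -1.4]
grip_width: 0.093
grip_force: 50.0
time_s: 12.5
eef_pos: [491.8, 40.6, 281.8]
ee_rot: [-0.0, 0.65, 0.76, -0.0]
force: [-4.8, -1.5, 0.7]
grip_width: 0.095
grip_force: 49.9
[491.8  40.6 281.7]
w6 grip 1773 [424.7  36.4] med [522.6 151.2  83. ] rect [523.5 151.4] [16.6 22.3] 9.6
w6 bar 260 [345.9 256. ] med [499.9  52.8 117.6] rect [501.2  51.7] [ 3.5 13.1] 71.7
w6 board ((485.2956848144531, 108.88252258300781), (70.71880340576172, 136.43197631835938), 9.049180030822754) 16.349423588647838
w6 jaw top 4067 ((532.9826049804688, 107.86795806884766), (65.75680541992188, 90.19357299804688), 54.779449462890625) 48.455370012624996
w6 lid 16841 ((532.3779296875, 47.653804779052734), (129.42755126953125, 96.38822174072266), 8.84119701385498)
```

View pics/side1.png

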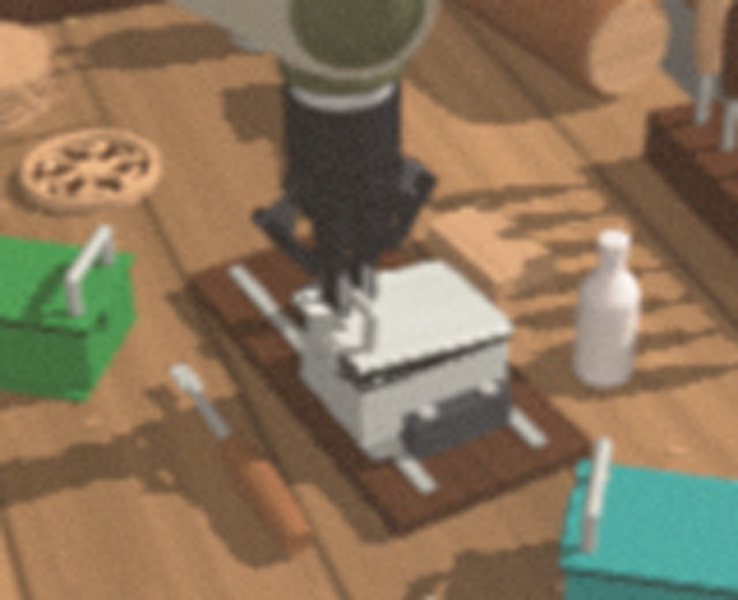

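View pics/w6.png

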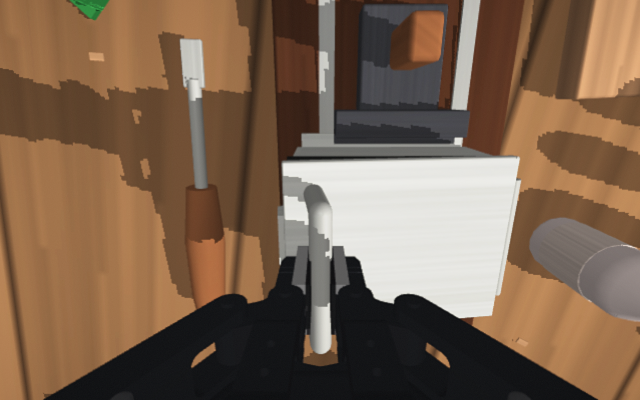

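The lid is off its seal: side view shows a wedge gap along (350-505, 370-330), the bar is between the fingers at (319,260), and the box is still nipped. I'll measure the angle from the tilt of the lid plane.

```bash
cat > ang.py <<'E'
import sys
from h import *
ex=np.array([np.cos(.157),np.sin(.157)])
for n in sys.argv[1:]:
    f=np.load(n+".npz"); i={k:f[k] for k in("K","D","camera_from_world")}; P=cloud(i,f["d"]).reshape(-1,3); h=cv2.cvtColor(f["p"],cv2.COLOR_RGB2HSV).reshape(-1,3)
    x=(P[:,:2]-[540,48.5])@ex; y=(P[:,:2]-[540,48.5])@np.array([-ex[1],ex[0]])
    m=(x>-25)&(x<50)&(y>5)&(y<38)&(P[:,2]>75)&(P[:,2]<110)&(h[:,1]<60)
    c=np.polyfit(x[m],P[m,2],1); print(n,m.sum(),"slope angle",np.arctan(-c[0]).round(4),"z at x=58, -64",np.polyval(c,[58,-64]).round(1))
E
python3 ang.py w4 w5 w6
```

```text
w4 3125 slope angle -0.0008 z at x=58, -64 [82.5 82.4]
w5 6115 slope angle -0.0016 z at x=58, -64 [82.6 82.4]
w6 8194 slope angle 0.1197 z at x=58, -64 [81.9 96.6]
```

The angle is 0.121 rad. I need about 0.145, so I'll raise the bar another 2.6 mm.

```bash
python3 -m crank '[[0,0.002,-0.009,0,0,0,1],[0,0.004,-0.018,0,0,0,1],[0,0.006,-0.026,0,0,0,1],[0,0.006,-0.026,0,0,0,1],[0,0.006,-0.026,0,0,0,1]]'; python3 look.py w7; python3 -m crank '[[0,0,0,0,0,0,1],[0,0,0,0,0,0,1],[0,0,0,0,0,0,1],[0,0,0,0,0,0,1],[0,0,0,0,0,0,1]]'; python3 look.py w8; python3 ang.py w7 w8; python3 meas.py w8 | grep grip
```

```text
time_s: 13.1
eef_pos: [492.6, 40.7, 284.0]
ee_rot: [0.0, 0.65, 0.76, 0.0]
force: [-2.1, -1.0, -1.3]
grip_width: 0.094
grip_force: 49.6
[492.6  40.7 284. ]
time_s: 13.65
eef_pos: [492.5, 40.7, 283.9]
ee_rot: [0.0, 0.65, 0.76, 0.0]
force: [-1.3, -0.5, -1.2]
grip_width: 0.09
grip_force: 49.6
[492.5  40.7 283.9]
w7 8020 slope angle 0.1412 z at x=58, -64 [81.8 99.2]
w8 8024 slope angle 0.14 z at x=58, -64 [81.9 99.1]
w8 grip 1715 [421.6  37.4] med [522.7 151.1  83.1] rect [523.6 151.1] [16.5 21.8] 9.0
```

The lid is steady at about 0.141 rad (17 mm front gap), the jaw hasn't moved and the bar is still held. Handing in.

```bash
python3 -c "
from rig import ticket
print(ticket.finish_job())"
```

```text
the job is handed in; nothing more can be done
None
```

I clamped the box with a hold of about 20 N on the grip, then broke the lid free; it is held by its bar at about 0.14 rad (about 17 mm open at the front edge), and the job was handed in at about 14 s of the 48 s.

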